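# Moisture reading on the marked board

## Robot

A 6-joint arm with a two-finger parallel gripper is mounted at the origin on a cart in front of the work surface, level with it; the furniture and walls round the work are solid. World frame = base frame: x ahead of the robot, y to its left, z up, the work surface at z = 0. Lengths are in m, angles in rad, forces in N, time in s.
With the tool pointing down it reaches from about 0.225 to 0.875 m from the base axis. Payload 3.4 kg.
Tool frame: the origin (TCP) lies at the very end of the fingers, on their centre line; the grasp point (between the pads) lies 19 mm behind it; z points along the fingers, y is the line along which they close (so a half turn about z gives the same grasp; the last joint's range is limited). The gripper opens to 85 mm and grips with 20 to 120 N. Pads are 22 mm wide; open, the fingers measure 114 mm over their backs; the gripper's body (76 mm by 85 mm) begins 54 mm behind the grasp point. The pads swing forward as they close: fully open they stand 13 mm farther back than shut.
Start: joints at [1.048, 0.276, 1.505, -0, 1.361, -0.121], TCP at [0.225, 0.529, 0.231] pointing down, gripper open.
Joint ranges: [-2.89, 2.89], [-0.75, 2.08], [0.22, 2.7], [-1.18, 4.32], [0.11, 2.71], [-2.7, 2.7]. Speed limits (rad/s): [2.57, 2.57, 3.14, 3.14, 3.14, 3.14].

## Interface

Orientations are given as a unit quaternion [w, x, y, z].
In Python, from rig import manip, eyes gives the robot as it stands.
- The arm moves only by the tool servo_tool, never from a script. Its argument "series" is text: rows parted by semicolons, each of 7 numbers parted by spaces: the shift along the tool's x, y, z in m, then the turn, a rotation vector about the tool's x, y, z in degrees, then the closure, from 0 (fully open) to 1 (shut). In form: dx dy dz ax ay az fingers; .... A call has 1 to 5 rows; each row is the pose to reach, as a shift and turn from the pose commanded when the call began, along the tool's axes at that moment; what a row does not reach only later rows make up. A row lasts 1/10 s, in which the tool goes at most 50 mm and 8.59 degrees, less where a joint would pass 70% of its speed; a pose out of reach is approached as far as the arm can. A call with a gripper value outside its range is refused whole. The fingers move at their own pace and stop on an object; "squeeze" is the grip in N (left out, the last holds). Time passes only in rows, so rows that repeat a pose let the fingers close. It gives the time, the measured TCP pose, the force, the opening and the grip force at its end, in the units of the state.
- manip.get_state(): the state, without advancing time (a new reading comes with each control period).
- eyes.get_image(name): name is "side" or "top" or "wrist"; returns the picture (420x560x3 uint8, red, green, blue); there is no depth.
- eyes.camera_info(name): a dict with "fx", "fy", "cx", "cy" (pixels), "eye" and "orientation" of the camera in the world. Camera axes: x right, y down, z forward; pixel columns grow to the right and rows downward; lengths in m; the calibration is good to about 2 mm. A picture is of the moment at which its call begins: read the wrist's pose just before it. camera_info takes no time and is no camera call; for the wrist camera it gives the pose at the moment of the call.
- manip.sign_off(): hands the job in; it is judged then, once.
The state is a dict: "clock": time; "qpos": joint angles; "qd": joint speeds; "effort": joint torques, N m; "position": TCP position; "ee_rot": TCP orientation; "contact_force": force on the tool from outside, world axes, zero at the start; "moment": the same for the moment, N m; "width": finger opening in m; "gripper_force": force on a finger pad.
Only numpy, scipy, OpenCV 4.12 (cv2) and the standard library are available. Lean on these libraries where they do the work, as an engineer would, in place of code of your own. Each camera call takes 0.05 s, during which the arm holds its last target. There are 200 camera calls.

## Task

Before glue-up, one board still needs its moisture reading: lift the yellow moisture meter up off its hook and hold it upright on the board with the red cross, its two spring feet astride the middle of the cross and in line across the board's width (across the grain). Press gently so that both feet are pushed about half way in, without shifting the boards or upsetting the things around, and finish while still holding the meter there in the gripper.

Things in the scene. Friction and masses are not known exactly. Their poses are not given: they have to be found in the camera images.
- meter: hand-held wood moisture meter, yellow case, black head, 165 mm tall, about 0.22 kg, hanging upright by its eye on one of the two hooks. Origin midway between the tips of its two spring feet (12 mm across, at y = +15 and -15 mm) when these are fully out: the meter's lowest point. z up the case, y (its width) from foot to foot, -x the display side, which faces away from the panel
- meter_grip (a point): middle of the meter's yellow case, 125 mm above the feet tips, a good height to grip; axes as the meter's. The case is 44 mm wide (y), 26 mm thick (x), from 40 to 140 mm above the feet tips, with flat parallel sides: grip across y. The black head below it (47 x 24 mm) ends 14 mm above the feet tips
- meter_eye (a point): where the hook's wire lies in the meter's hanging eye, 156.5 mm above the feet tips. The eye is a yellow frame above the case, 32 mm wide (y), 8 mm thick (x), its top 165 mm above the feet tips; the hole is 21 mm wide, from 141 mm up to a roof-shaped top at 160 mm
- foot_a (a joint): spring foot at the meter's y = +15 mm: 0 fully out, 0.010 m pushed fully in; pushing it in takes 1 N to start, 3 N half way and 5 N at the end
- foot_b (a joint): spring foot at the meter's y = -15 mm; same values and spring
- peg_panel: plywood peg panel on a wooden foot, fixed; 300 mm wide (y), 205 mm high. Origin on the table under the middle of its front face; -x points out of the front. Two steel wire hooks stick out of the front at y = +85 and y = -85 mm; the meter hangs on one (either), the tape roll on the other
- hook_left (a point): on the hook at the panel's y = +85 mm, 78 mm in front of the panel, 190 mm above the table; axes as the panel's. Each hook is 5 mm wire, level along the panel's -x until 26 mm beyond this point, then its tip rises 6 mm over the last 7 mm. The hanging meter must rise 7 to 11 mm to clear the tip, then comes off along -x by 45 mm or more
- hook_right (a point): the same point on the hook at the panel's y = -85 mm
- tape_roll: roll of masking tape, 102 mm across and 24 mm wide, hanging on the other hook; a bystander. Origin on its axis, on the side of the roll nearest the panel
- board_red: planed board 62 mm wide (x), 262 mm long (y, also the grain), 19 mm thick, about 0.3 kg, with the red cross on top; it lies loose on two 12 mm thick bearers on the table, one of three parallel boards about 23 mm apart. Origin under its centre
- red_cross (a point): middle of the hand-drawn red cross (strokes 24 mm long) on the top face of its board, 20 mm along the board's +y from its middle; axes as the board's
- board_green_1: same kind of board with a green cross (already measured), loose on the bearers; a bystander
- board_green_2: the second board with a green cross; a bystander
- glue_bottle: yellow squeeze bottle, 61 mm across, 166 mm tall, standing; a bystander. Origin under its centre
- sanding_block: red-brown sanding block 69 x 136 x 41 mm, lying; a bystander. Origin under its centre

How it is judged:
On the way:
1. the meter is off its hook, held by the fingers, and touches neither panel nor boards (contact force between the fingers and meter above 2 N and distance of meter from where it was at the start of the episode above 0.06 m and contact force between each of peg_panel, board_red and meter below 0.05 N), for 0.2 s.
At the end, for the whole second after the job is handed in: still gripped; feet midpoint within 10 mm of the red cross, within 0.10 rad of upright, line of feet within 0.20 rad of the board's width; each foot pushed in 2 to 8.5 mm, 2 to 14 N on the board in all; meter still and clear of the panel, gripper not touching the board (contact force between the fingers and meter above 2 N and horizontal distance between meter and red_cross below 0.01 m and angle between meter's own z axis and vertical below 0.1 rad and angle between the y axis of meter and the x axis of board_red, either way round below 0.2 rad and value of joint foot_a between 0.002 and 0.0085 m and value of joint foot_b between 0.002 and 0.0085 m and contact force between meter and board_red between 2 and 14 N and contact force between meter and peg_panel below 0.05 N and contact force between each of the arm, the fingers and board_red below 0.05 N and linear speed of meter below 0.02 m/s); the arm keeps its last pose, push and grip.
It fails at once if the meter is pressed on any board with more than 25 N (contact force between meter and board_red above 25 N or contact force between meter and board_green_1 above 25 N or contact force between meter and board_green_2 above 25 N).
It fails at once if a board is shifted by more than 15 mm (distance of any of board_red, board_green_1, board_green_2 from where it was at the start of the episode above 0.015 m).
It fails at once if the glue bottle, sanding block or tape roll is shifted by more than 30 mm, or the bottle tipped over (distance of any of glue_bottle, sanding_block, tape_roll from where it was at the start of the episode above 0.03 m or angle between glue_bottle's own z axis and vertical above 0.5 rad).
It also fails if it takes over 45 s, if anything falls off the work surface, if the arm or the gripper's body presses on something with over 40 N, if the wrist force passes 120 N, or if a joint passes its speed limit or range.

## Working session

There is one attempt and no reset: what is moved stays moved. The work goes in short steps, Python scripts to look and compute and a tool call to move; the robot and the scene stay as the last step left them, time stands still between calls to the robot, and variables do not carry over. Pictures are saved under pics/ and viewed, at most 11 in all, crops included, and the job is handed in when it is done.

Besides the shell and the picture viewer there is one more tool, called after ">>>" as name(argument=value, ...) on one line, values as JSON. servo_tool: Moves the arm, as the interface text tells. Its arguments: {"type":"object","properties":{"series":{"type":"string"},"squeeze":{"type":"number"}},"required":["series"]}

```bash
mkdir -p pics; ls
python3 - <<'E'
from rig import manip, eyes
import cv2
for n in ("side","top"):
    im=eyes.get_image(n); cv2.imwrite(f"pics/{n}0.png",im[:,:,::-1])
    print(n,eyes.camera_info(n))
print(manip.get_state())
E
```

```text
pics
side {'fx': 497.8020642734153, 'fy': 497.8020642734153, 'cx': 280.20807562903946, 'cy': 212.24938250454355, 'eye': array([-0.18002581, -1.12325005,  0.7413712 ]), 'orientation': array([-0.51575879,  0.80954406, -0.240195  ,  0.14469845])}
top {'fx': 489.1651103370845, 'fy': 489.1651103370845, 'cx': 284.90351341820576, 'cy': 211.226676842171, 'eye': array([ 0.33687853, -0.03918103,  1.49136595]), 'orientation': array([-0.05656354,  0.71062419, -0.69968621,  0.04746609])}
{'clock': 0.1, 'qpos': array([ 1.04800348e+00,  2.76526248e-01,  1.50600521e+00,  1.14560980e-05,
        1.36069460e+00, -1.20977369e-01]), 'qd': array([ 1.87247120e-03,  3.35718588e-05, -3.68711350e-03, -3.87933605e-04,
       -1.86133926e-04, -8.37952404e-04]), 'effort': array([ 2.77917738e-03, -4.17697549e+01, -2.46404296e+01, -1.09212631e-04,
        5.75910788e-03, -2.93539870e-05]), 'position': array([0.22463066, 0.52879912, 0.23052987]), 'ee_rot': array([-2.63681423e-04,  1.99560000e-01,  9.79885268e-01, -7.72984505e-04]), 'contact_force': array([-0.26442979, -0.3525809 , -0.16265054]), 'moment': array([-0.04370052,  0.03463114, -0.03270947]), 'gripper_force': 0.0, 'width': 0.08564897122191138}
```

View pics/side0.png

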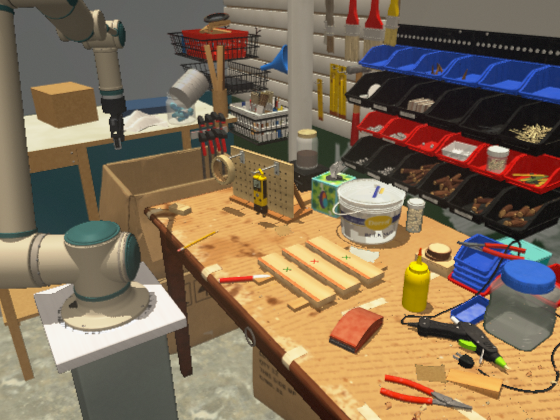

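View pics/top0.png

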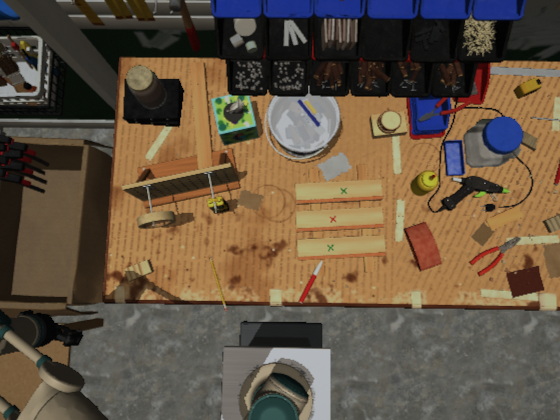

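The side view shows the meter hanging at about (261,190) and the roll at (224,168). The top view has the meter at (217,204), the panel edge from (125,190) to (238,170), and the red cross at (333,219) on the middle board. Next I'll look at close crops and take measurements.

```bash
cat > h.py <<'E'
import numpy as np, cv2
from scipy.spatial.transform import Rotation as R
from rig import manip, eyes
def Rq(q): return R.from_quat(np.r_[q[1:],q[0]]).as_matrix()
def ray(c,u,v):
    d=Rq(c["orientation"])@np.array([(u-c["cx"])/c["fx"],(v-c["cy"])/c["fy"],1]); return np.array(c["eye"]),d/np.linalg.norm(d)
def onz(c,u,v,z):
    e,d=ray(c,u,v); return e+d*(z-e[2])/d[2]
def tri(a,b):
    (e1,d1),(e2,d2)=a,b
    s=np.linalg.lstsq(np.c_[d1,-d2],e2-e1,rcond=None)[0]
    p,q=e1+s[0]*d1,e2+s[1]*d2; return (p+q)/2,np.linalg.norm(p-q)
def proj(c,p):
    x=Rq(c["orientation"]).T@(np.array(p)-c["eye"]); return np.array([c["fx"]*x[0]/x[2]+c["cx"],c["fy"]*x[1]/x[2]+c["cy"]])
E
python3 - <<'E'
from h import *
t=cv2.imread("pics/top0.png"); s=cv2.imread("pics/side0.png")
C=eyes.camera_info("top"); S=eyes.camera_info("side")
a=cv2.resize(t[150:270,110:250],None,fx=5,fy=5,interpolation=cv2.INTER_CUBIC)
b=cv2.resize(s[140:235,205:320],None,fx=6,fy=6,interpolation=cv2.INTER_CUBIC)
cv2.imwrite("pics/tc.png",a); cv2.imwrite("pics/sc.png",b)
h=cv2.cvtColor(t,cv2.COLOR_BGR2HSV)
m=((h[...,0]<8)|(h[...,0]>172))&(h[...,1]>140)&(h[...,2]>80)
m[:205]=0;m[232:]=0;m[:,:315]=0;m[:,355:]=0
v,u=np.nonzero(m); print("cross px",u.mean(),v.mean(),len(u),onz(C,u.mean(),v.mean(),.031))
# boards: light wood, low saturation vs. table
roi=t[170:265,285:395]; hr=h[170:265,285:395]
g=cv2.inRange(hr,(12,40,150),(32,170,255))
g=cv2.morphologyEx(g,cv2.MORPH_OPEN,np.ones((3,3)))
for c in cv2.findContours(g,cv2.RETR_EXTERNAL,cv2.CHAIN_APPROX_NONE)[0]:
    if cv2.contourArea(c)>600:
        c=c.reshape(-1,2)+[285,170]
        P=np.array([onz(C,x,y,.031)[:2] for x,y in c],np.float32)
        print("board",cv2.minAreaRect(P), cv2.boundingRect(c.astype(np.int32)))
m=cv2.inRange(h[190:220,200:235],(20,150,100),(35,255,255)); v,u=np.nonzero(m); print("top yellow",len(u),u.mean()+200,v.mean()+190)
hs=cv2.cvtColor(s,cv2.COLOR_BGR2HSV)
m=cv2.inRange(hs[160:220,245:280],(20,150,100),(35,255,255)); v,u=np.nonzero(m); print("side yellow",len(u),u.mean()+245,v.mean()+160,u.min()+245,u.max()+245,v.min()+160,v.max()+160)
E
```

```text
cross px 332.45454545454544 218.9090909090909 11 [ 0.53208611 -0.16196218  0.031     ]
board ((0.5400649905204773, -0.1848510354757309), (0.28588631749153137, 0.3323030471801758), 0.7809791564941406) (285, 170, 110, 95)
top yellow 118 214.79661016949152 201.3135593220339
side yellow 272 259.73161764705884 188.9889705882353 253 267 168 205
```

View pics/tc.png

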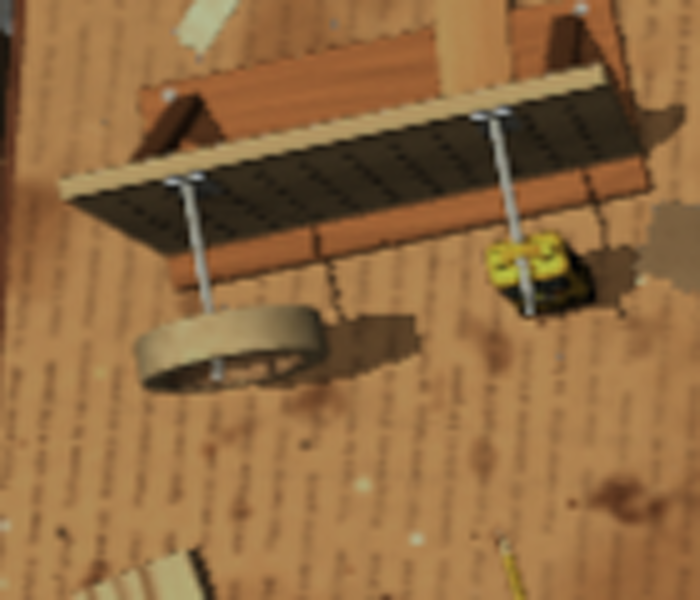

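View pics/sc.png

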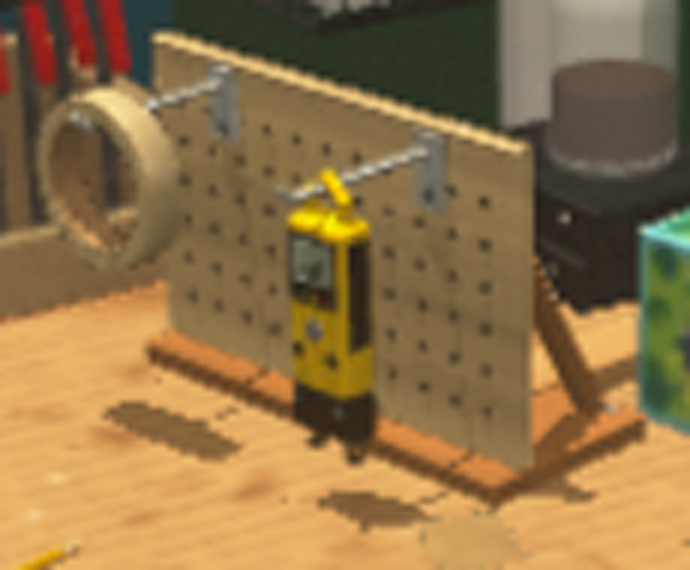

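The top crop shows the right hook's root at px (208.4,173.6) and its tip at (216,212.4), with the eye at about (214.4,202.4). The left hook's root is at (147.4,186.4). The side crop shows the meter hanging upright with its display towards the robot, and the eye over the wire at about (261,171).

Run:
```python
from h import *
C=eyes.camera_info("top"); S=eyes.camera_info("side")
t=lambda a,b:(a/5+110-.4,b/5+150-.4); s=lambda a,b:(a/6+205-.4,b/6+140-.4)
rr=onz(C,*t(492,118),.19); rt=onz(C,*t(530,312),.198); lr=onz(C,*t(187,182),.19); lt=onz(C,*t(217,375),.198)
print("R root tip",rr,rt,np.linalg.norm((rt-rr)[:2])); print("L",lr,lt,np.linalg.norm((lt-lr)[:2]),"roots",np.linalg.norm((rr-lr)[:2]))
pa,pb=onz(C,*t(65,198),.205),onz(C,*t(608,82),.205); print("panel",pa,pb,np.linalg.norm(pa-pb))
for v in ((rt-rr),(lt-lr)): print("hook dir yaw (of -x)",np.degrees(np.arctan2(v[1],v[0])))
v=pa-pb; print("panel y yaw",np.degrees(np.arctan2(v[1],v[0])))
print("tip tri",tri(ray(C,*t(530,312)),ray(S,*s(287,193))))
print("eye tri",tri(ray(C,*t(522,258)),ray(S,*s(335,180))))
x=-(rt-rr)/np.linalg.norm(rt-rr); print("hook point from tip", rt+x*.033, " eye onz .195", onz(C,*t(522,258),.197))
# red board edges: gradient on columns in top view
im=cv2.imread("pics/top0.png"); 
cv2.imwrite("pics/bc.png",cv2.resize(im[170:270,285:400],None,fx=6,fy=6,interpolation=cv2.INTER_CUBIC))
T=manip.get_state()["ee_rot"]; print(Rq(T))
```

```text
R root tip [0.63150361 0.19056241 0.19      ] [0.52378689 0.16457066 0.198     ] 0.11080822988801653
L [0.5936397  0.35536023 0.19      ] [0.48733349 0.3307746  0.198     ] 0.10911215976346268 roots 0.16909167495672425
panel [0.58100387 0.41609245 0.205     ] [0.64883514 0.12596008 0.205     ] 0.2979561600902334
hook dir yaw (of -x) -166.43400508593393
hook dir yaw (of -x) -166.97805024139876
panel y yaw 103.15906369800125
tip tri (array([0.52696394, 0.16428584, 0.19221702]), np.float64(0.005249908030032883))
eye tri (array([0.55756621, 0.16927197, 0.1913011 ]), np.float64(0.0076826644398153565))
hook point from tip [0.55578292 0.17229122 0.19562369]  eye onz .195 [0.55319725 0.17012788 0.197     ]
[[-9.20351473e-01  3.91091402e-01 -8.25268660e-04]
 [ 3.91092217e-01  9.20350417e-01 -1.40963173e-03]
 [ 2.08241507e-04 -1.62011279e-03 -9.99998666e-01]]
```

View pics/bc.png

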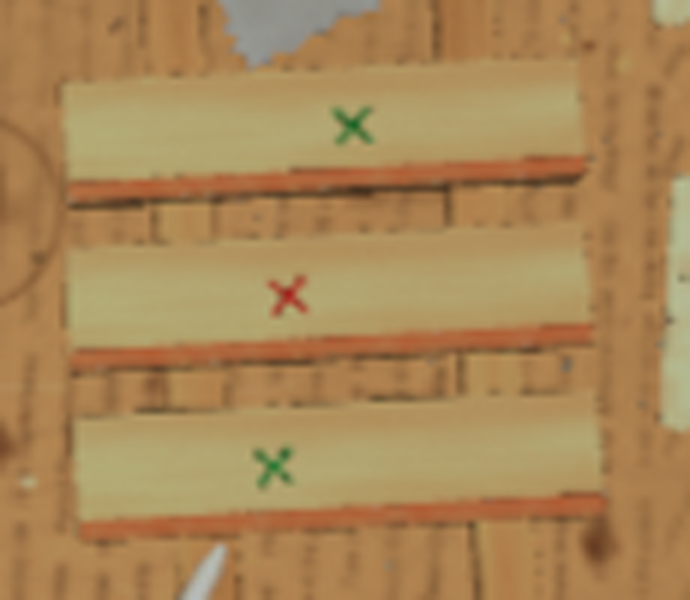

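The crop shows the red cross at px (332.6,218.9). The middle board's top-face corners are at crop (72,250), (582,228), (592,327) and (75,352). I'll work out the board yaw and the hover move.

```bash
cat >> h.py <<'E'
def go(p,yaw):  # tool shift/turn to TCP p, pointing down, tool y at yaw(deg)
    s=manip.get_state(); A=Rq(s["ee_rot"]); y=np.radians(yaw)
    B=np.c_[[np.sin(y)*-1,np.cos(y),0],[np.cos(y),np.sin(y),0],[0,0,-1]]
    if np.linalg.det(B)<0: B[:,0]*=-1
    print("t %.2f pos"%s["clock"],s["position"].round(4),"shift",(A.T@(np.array(p)-s["position"])).round(4),"turn",np.degrees(R.from_matrix(A.T@B).as_rotvec()).round(2))
E
python3 - <<'E'
from h import *
C=eyes.camera_info("top")
b=lambda a,v:onz(C,a/6+285-.4,v/6+170-.4,.031)
P=[b(72,250),b(582,228),b(592,327),b(75,352)]
print(np.round(P,4)); c=np.mean(P,0)
ey=(P[0]+P[3]-P[1]-P[2]); ey/=np.linalg.norm(ey); print("c",c,"len",np.linalg.norm(P[0]-P[1]),np.linalg.norm(P[0]-P[3]),"y yaw",np.degrees(np.arctan2(ey[1],ey[0])),"cross pred",c+.02*ey,"cross meas",b(288,296))
go([.53,.166,.30],103.3)
E
```

```text
[[ 0.5537 -0.0539  0.031 ]
 [ 0.5687 -0.3099  0.031 ]
 [ 0.5186 -0.3142  0.031 ]
 [ 0.5022 -0.056   0.031 ]]
c [ 0.53580776 -0.18349037  0.031     ] len 0.2564510253937903 0.051610523512494046 y yaw 93.49232971486906 cross pred [ 0.53458947 -0.16352751  0.031     ] cross meas [ 0.53201904 -0.16239932  0.031     ]
t 0.10 pos [0.2246 0.5288 0.2305] shift [-0.4229 -0.2146 -0.0692] turn [ -0.09  -0.04 -36.32]
```

>>> servo_tool(series="-0.05 -0.03 -0.06 0 0 -8 0; -0.10 -0.06 -0.07 0 0 -16 0; -0.14 -0.08 -0.07 0 0 -24 0; -0.18 -0.10 -0.07 0 0 -32 0; -0.22 -0.12 -0.07 0 0 -36.3 0")

```text
clock: 0.6
position: [0.3631, 0.3532, 0.3008]
ee_rot: [0.0, -0.118, 0.993, 0.0]
contact_force: [1.1, 1.8, 0.4]
width: 0.0856
gripper_force: 0.0
```

Run:
```python
from h import *
go([.53,.166,.30],103.3)
```

```text
t 0.60 pos [0.3631 0.3532 0.3008] shift [-0.1183 -0.2212  0.0007] turn [0.04 0.05 0.29]
```

>>> servo_tool(series="-0.02 -0.04 0 0 0 0 0; -0.045 -0.085 0 0 0 0 0; -0.07 -0.13 0 0 0 0 0; -0.09 -0.17 0 0 0 0 0; -0.107 -0.197 0 0 0 0 0")

```text
clock: 1.1
position: [0.5133, 0.1842, 0.2998]
ee_rot: [-0.0, -0.114, 0.993, -0.001]
contact_force: [-0.2, 0.3, -0.1]
width: 0.0854
gripper_force: 0.0
```

>>> servo_tool(series="0 0 0 0 0 0 0; 0 0 0 0 0 0 0")

```text
clock: 1.3
position: [0.5118, 0.1867, 0.2996]
ee_rot: [-0.001, -0.115, 0.993, 0.0]
contact_force: [-1.3, -0.7, 0.2]
width: 0.0853
gripper_force: 0.0
```

Run:
```python
from h import *
go([.555,.172,.21],103.3)
c=eyes.camera_info("wrist"); im=eyes.get_image("wrist"); cv2.imwrite("pics/w1.png",im[:,:,::-1])
import json; print(c)
print("eye pred",proj(c,[.555,.172,.197]), "hook tip pred",proj(c,[.524,.1645,.198]))
```

```text
t 1.30 pos [0.5118 0.1867 0.2996] shift [-0.0389 -0.0242  0.0895] turn [ 0.05 -0.11 -0.12]
{'fx': 308.62093619044697, 'fy': 308.62093619044697, 'cx': 278.60307961027394, 'cy': 205.55568020004384, 'eye': array([0.43181063, 0.16813685, 0.44241631]), 'orientation': array([0.09935569, 0.61347002, 0.77335117, 0.12534332])}
eye pred [250.93091187 247.87100782] hook tip pred [249.46297089 214.11795521]
```

View pics/w1.png

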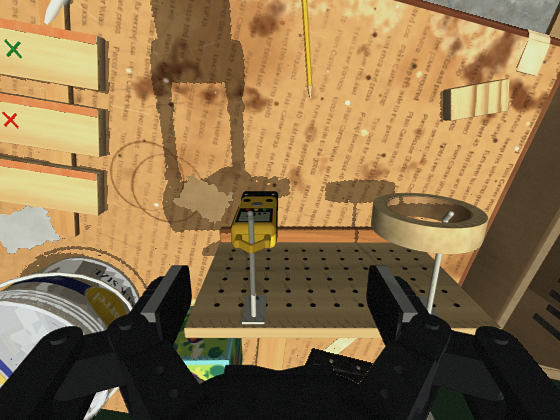

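The wrist view shows the hook tip at (249,212), which matches the predicted (249.5,214). The yellow case and eye are around (254,235), the tape roll is at (430,222), and the wire comes straight out of the panel. Next I'll check the case's lateral centre.

Run:
```python
from h import *
c=eyes.camera_info("wrist"); im=cv2.imread("pics/w1.png"); h=cv2.cvtColor(im,cv2.COLOR_BGR2HSV)
m=cv2.inRange(h,(20,130,70),(35,255,255)); m[:180]=0;m[265:]=0;m[:,:220]=0;m[:,295:]=0
for r in range(206,256,4):
    u=np.nonzero(m[r])[0]
    if len(u): print(r,u.min(),u.max(),(u.min()+u.max())/2,len(u))
for p in [(.555,.172,.1735,)]:
    ex=np.array([np.cos(np.radians(13.3)),np.sin(np.radians(13.3)),0]); ey=np.array([-ex[1],ex[0],0]); p=np.array(p)
    for n,dx,dy,z in [("case top front +y",-.013,.022,.1735),("case top front -y",-.013,-.022,.1735),("back +y",.013,.022,.1735),("back -y",.013,-.022,.1735),("eye +y top",0,.010,.1985),("eye -y",0,-.010,.1985),("case bot front +y",-.013,.022,.0735),("case bot front -y",-.013,-.022,.0735)]:
        q=p+dx*ex+dy*ey; q[2]=z; print(n,proj(c,q).round(1))
```

```text
206 239 275 257.0 36
210 238 275 256.5 6
214 236 275 255.5 4
218 235 275 255.0 4
222 233 275 254.0 34
226 232 275 253.5 38
230 231 275 253.0 40
234 231 276 253.5 41
238 232 276 254.0 40
242 232 275 253.5 39
246 233 274 253.5 42
250 243 259 251.0 17
case top front +y [275.2 224.3]
case top front -y [228.3 224.3]
back +y [275.3 249.3]
back -y [229.7 249.4]
eye +y top [261.3 248.8]
eye -y [238.4 248.8]
case bot front +y [276.  194.3]
case bot front -y [240.7 194.3]
```

>>> servo_tool(series="-0.02 -0.011 0 0 0 0 0; -0.039 -0.023 0.02 0 0 0 0; -0.039 -0.023 0.04 0 0 0 0; -0.039 -0.023 0.06 0 0 0 0; -0.039 -0.023 0.06 0 0 0 0")

```text
clock: 1.85
position: [0.5522, 0.1747, 0.2375]
ee_rot: [-0.003, -0.117, 0.993, 0.0]
contact_force: [-0.3, 0.8, -0.1]
width: 0.0854
gripper_force: 0.0
```

Run:
```python
from h import *
go([.5547,.1735,.1395],103.3)
```

```text
t 1.85 pos [0.5522 0.1747 0.2375] shift [-0.0028 -0.0018  0.098 ] turn [ 0.05 -0.38  0.09]
```

>>> servo_tool(series="-0.001 0 0.025 0 0 0 0; -0.001 0 0.05 0 0 0 0; -0.001 -0.001 0.075 0 0 0 0; -0.001 -0.001 0.098 0 0 0 0; -0.001 -0.001 0.098 0 0 0 0")

```text
clock: 2.35
position: [0.5538, 0.1736, 0.1406]
ee_rot: [-0.003, -0.116, 0.993, -0.0]
contact_force: [-0.1, 0.0, 0.5]
width: 0.0855
gripper_force: 0.0
```

>>> servo_tool(series="0 0 0 0 0 0 0; 0 0 0 0 0 0 0")

```text
clock: 2.55
position: [0.5574, 0.1737, 0.1445]
ee_rot: [0.002, -0.116, 0.993, 0.0]
contact_force: [1.1, -0.3, 0.0]
width: 0.0856
gripper_force: 0.0
```

Run:
```python
from h import *
go([.5547,.1735,.1395],103.3)
im=eyes.get_image("wrist"); cv2.imwrite("pics/w2.png",im[:,:,::-1])
```

```text
t 2.55 pos [0.5574 0.1737 0.1445] shift [0.0027 0.0004 0.0049] turn [-0.    0.21  0.02]
```

View pics/w2.png

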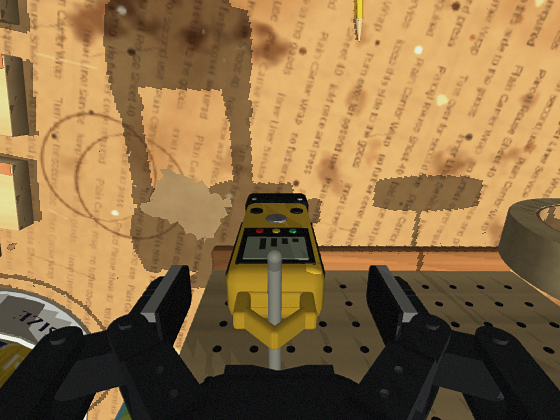

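The fingers straddle the case well: pads at columns ~177 and 378, centre 277, against the case centre at 275. Closing.

>>> servo_tool(series="0 0 0.003 0 0 0 0.3; 0 0 0.003 0 0 0 0.45; 0 0 0.003 0 0 0 0.6; 0 0 0.003 0 0 0 0.8; 0 0 0.003 0 0 0 1", squeeze=50)

```text
clock: 3.1
position: [0.5568, 0.1722, 0.1397]
ee_rot: [0.0, -0.116, 0.993, -0.001]
contact_force: [0.5, -2.3, 1.4]
width: 0.0433
gripper_force: 51.7
```

>>> servo_tool(series="0 0 0 0 0 0 1; 0 0 0 0 0 0 1; 0 0 0 0 0 0 1; 0 0 0 0 0 0 1; 0 0 0 0 0 0 1")

```text
clock: 3.6
position: [0.5567, 0.1723, 0.1397]
ee_rot: [0.0, -0.116, 0.993, -0.001]
contact_force: [1.0, -5.3, 3.5]
width: 0.0436
gripper_force: 51.8
```

Run:
```python
from h import *
go([.5547,.1735,.1395],103.3); s=manip.get_state(); print(s["contact_force"],s["moment"],s["width"],s["gripper_force"])
```

```text
t 3.60 pos [0.5567 0.1723 0.1397] shift [0.0017 0.0017 0.0002] turn [-0.07  0.04 -0.02]
[ 1.00697296 -5.2565457   3.52354754] [-0.6511603  -0.18006204  0.03584128] 0.04361017391531975 51.847758293151855
```

>>> servo_tool(series="0 0 -0.003 0 0 0 1; 0 0 -0.006 0 0 0 1; 0 0 -0.0095 0 0 0 1; 0 0 -0.0095 0 0 0 1; 0 0 -0.0095 0 0 0 1")

```text
clock: 4.1
position: [0.5561, 0.1733, 0.1488]
ee_rot: [-0.0, -0.116, 0.993, 0.0]
contact_force: [0.0, -0.4, -2.8]
width: 0.0432
gripper_force: 51.4
```

Run:
```python
from h import *
go([.5547,.1735,.1395],103.3); s=manip.get_state(); print(s["contact_force"],s["moment"],s["width"],s["gripper_force"])
im=eyes.get_image("wrist"); cv2.imwrite("pics/w3.png",im[150:400,150:420,::-1].repeat(2,0).repeat(2,1))
```

```text
t 4.10 pos [0.5561 0.1733 0.1488] shift [0.0013 0.0005 0.0093] turn [ 0.03 -0.01 -0.01]
[ 2.07744454e-03 -3.67777023e-01 -2.76642620e+00] [ 0.03374637  0.00195053 -0.01114296] 0.04316521755575585 51.4143830537796
```

View pics/w3.png

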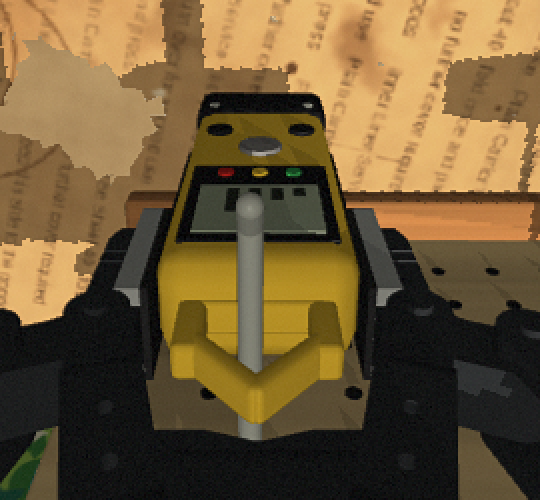

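The meter now hangs free: the vertical load is about its weight, the lateral force is near zero and the wire sits inside the eye. I'll pull it out along the tool's +x.

>>> servo_tool(series="0.012 0 0 0 0 0 1; 0.026 0 0 0 0 0 1; 0.042 0 0 0 0 0 1; 0.06 0 0 0 0 0 1; 0.08 0 0 0 0 0 1")

```text
clock: 4.65
position: [0.4768, 0.1543, 0.1487]
ee_rot: [-0.0, -0.116, 0.993, 0.0]
contact_force: [1.4, -0.1, -2.3]
width: 0.0438
gripper_force: 51.3
```

>>> servo_tool(series="0.01 0 -0.03 0 0 0 1; 0.01 0 -0.06 0 0 0 1; 0.01 0 -0.08 0 0 0 1; 0.01 0 -0.08 0 0 0 1; 0.01 0 -0.08 0 0 0 1")

```text
clock: 5.15
position: [0.4677, 0.1521, 0.2284]
ee_rot: [-0.0, -0.116, 0.993, 0.0]
contact_force: [-0.3, 0.3, -2.9]
width: 0.0434
gripper_force: 52.0
```

Run:
```python
from h import *
go([.532,-.1624,.23],3.5); s=manip.get_state(); print(s["contact_force"],s["moment"],s["width"],s["gripper_force"])
```

```text
t 5.15 pos [0.4677 0.1521 0.2284] shift [ 0.0096 -0.3209 -0.0017] turn [-2.000e-02 -4.000e-02  9.978e+01]
[-0.27508653  0.32546582 -2.9465276 ] [-0.02782124  0.02011551  0.03886377] 0.04342997767545688 51.982274651527405
```

>>> servo_tool(series="0 -0.025 0 0 0 8 1; 0.002 -0.055 0 0 0 16 1; 0.003 -0.085 0 0 0 24 1; 0.005 -0.115 0 0 0 32 1; 0.006 -0.145 0 0 0 40 1")

```text
clock: 5.65
position: [0.4946, 0.0089, 0.2266]
ee_rot: [-0.002, 0.234, 0.972, -0.0]
contact_force: [0.8, -0.2, -1.8]
width: 0.043
gripper_force: 52.1
```

Run:
```python
from h import *
go([.532,-.1624,.23],3.5)
```

```text
t 5.65 pos [0.4946 0.0089 0.2266] shift [-0.1111 -0.1356 -0.0037] turn [-0.2  -0.18 59.46]
```

>>> servo_tool(series="-0.02 -0.025 0 0 0 8 1; -0.04 -0.05 0 0 0 16 1; -0.06 -0.075 0 0 0 24 1; -0.08 -0.10 0 0 0 32 1; -0.10 -0.12 0 0 0 40 1")

```text
clock: 6.15
position: [0.5301, -0.1435, 0.2264]
ee_rot: [-0.002, 0.553, 0.833, -0.001]
contact_force: [-0.4, 0.3, -2.6]
width: 0.0432
gripper_force: 52.2
```

Run:
```python
from h import *
go([.532,-.1624,.23],3.5)
```

```text
t 6.15 pos [ 0.5301 -0.1435  0.2264] shift [-0.0182 -0.0056 -0.0036] turn [-0.23 -0.15 19.41]
```

>>> servo_tool(series="-0.02 -0.01 0 0 0 8 1; -0.05 -0.03 0 0 0 16 1; -0.065 -0.035 0 0 0 19.4 1; -0.065 -0.035 0 0 0 19.4 1; -0.065 -0.035 0 0 0 19.4 1")

```text
clock: 6.65
position: [0.5241, -0.215, 0.227]
ee_rot: [-0.002, 0.683, 0.731, 0.0]
contact_force: [-0.5, 0.9, -2.1]
width: 0.0434
gripper_force: 52.2
```

Run:
```python
from h import *
go([.532,-.1624,.23],3.5)
c=eyes.camera_info("wrist"); im=eyes.get_image("wrist"); cv2.imwrite("pics/w4.png",im[:,:,::-1]); np.save("w4.npy",c,allow_pickle=True)
print("cross pred",proj(c,[.532,-.1624,.031]))
h=cv2.cvtColor(im[:,:,::-1].copy(),cv2.COLOR_BGR2HSV)
m=(((h[...,0]<8)|(h[...,0]>172))&(h[...,1]>150)&(h[...,2]>90)).astype(np.uint8)
n,l,st,ce=cv2.connectedComponentsWithStats(m)
for i in range(1,n):
    if st[i,4]>40: print(st[i],ce[i].round(1),onz(c,*ce[i],.031).round(4))
```

```text
t 6.65 pos [ 0.5241 -0.215   0.227 ] shift [ 0.052   0.0115 -0.0029] turn [-0.17 -0.18  0.4 ]
cross pred [290.57518754 131.92900234]
[  54   16   86   58 1161] [95.4 43.6] [ 0.333  -0.0906  0.031 ]
[280 124  18  18 124] [288.9 132.2] [ 0.5302 -0.1628  0.031 ]
[223 321  13  28 117] [229.5 338.2] [ 0.4713 -0.4394  0.031 ]
[458 322 102  19 612] [502.8 332.1] [ 0.8358 -0.4035  0.031 ]
[230 345  20  10  89] [239.8 348.9] [ 0.4857 -0.4566  0.031 ]
```

View pics/w4.png

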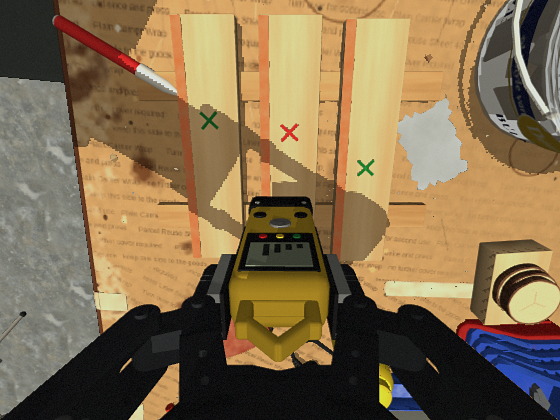

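The cross is at wrist px (288.9,132.2), which gives (0.530,-0.163) and agrees with the top view to within 2 mm. The meter is held upright and clear of the boards. I'll check the board yaw from edge pixels, then compute the placing shift.

Run:
```python
from h import *
c=np.load("w4.npy",allow_pickle=True).item(); im=cv2.imread("pics/w4.png").astype(float)
for lo,hi,n in((305,335,"right"),):
    pts=[]
    for r in list(range(30,100,5)):
        g=np.abs(cv2.Sobel(im[r-1:r+2].mean(0)[None,:,0],cv2.CV_64F,1,0,ksize=3))[0]
        u=lo+np.argmax(g[lo:hi]); pts.append(onz(c,u,r,.031)[:2])
    pts=np.array(pts); k=np.polyfit(pts[:,1],pts[:,0],1); res=pts[:,0]-np.polyval(k,pts[:,1])
    print(n,"yaw",90-np.degrees(np.arctan(k[0])),"x at cross",np.polyval(k,-.1626),res.std())
go([.531,-.1626,.16],3.5)
```

```text
right yaw 93.91307270872103 x at cross 0.5603439521714346 0.0003067051472327013
t 6.70 pos [ 0.5242 -0.2146  0.2274] shift [0.0512 0.0105 0.0675] turn [-0.13 -0.15  0.44]
```

>>> servo_tool(series="0.02 0.004 0 0 0 0 1; 0.04 0.008 0 0 0 0 1; 0.051 0.010 0.02 0 0 0 1; 0.051 0.010 0.045 0 0 0 1; 0.051 0.010 0.067 0 0 0 1")

```text
clock: 7.2
position: [0.5311, -0.162, 0.1609]
ee_rot: [-0.0, 0.682, 0.732, 0.0]
contact_force: [-0.2, -0.2, -1.8]
width: 0.0434
gripper_force: 52.2
```

>>> servo_tool(series="0 0 0 0 0 0 1; 0 0 0 0 0 0 1; 0 0 0 0 0 0 1")

```text
clock: 7.5
position: [0.5325, -0.1642, 0.1632]
ee_rot: [0.001, 0.682, 0.731, 0.001]
contact_force: [0.2, 0.0, -2.9]
width: 0.043
gripper_force: 52.1
```

Run:
```python
from h import *
go([.5305,-.1627,.1322],3.7); print(manip.get_state()["contact_force"])
S=eyes.camera_info("side"); im=eyes.get_image("side"); u,v=proj(S,[.5305,-.1627,.06]).astype(int); print(u,v)
cv2.imwrite("pics/s4.png",cv2.resize(im[v-50:v+40,u-55:u+55,::-1],None,fx=6,fy=6,interpolation=cv2.INTER_CUBIC))
print("cross in crop",(proj(S,[.5305,-.1627,.031])-[u-55,v-50])*6)
```

```text
t 7.50 pos [ 0.5325 -0.1642  0.1632] shift [ 0.0017 -0.002   0.0309] turn [0.13 0.05 0.22]
[ 0.1854535   0.04161458 -2.88899028]
313 251
cross in crop [331.08076433 356.59045272]
```

View pics/s4.png

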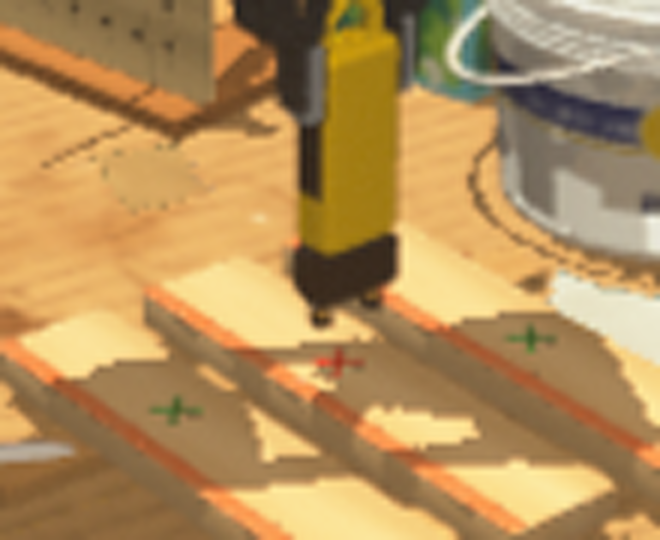

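The side crop shows the meter upright. The feet are at (320,318) and (370,298), with their midpoint about 5 crop px (~2 mm) to the +x side of the cross at (340,362). I'll correct by 2 mm and lower gently.

>>> servo_tool(series="0.001 -0.002 0.006 0 0 0.2 1; 0.001 -0.002 0.012 0 0 0.2 1; 0.001 -0.002 0.018 0 0 0.2 1; 0.001 -0.002 0.022 0 0 0.2 1; 0.001 -0.002 0.022 0 0 0.2 1")

```text
clock: 8.05
position: [0.5289, -0.1633, 0.1389]
ee_rot: [-0.001, 0.684, 0.729, -0.0]
contact_force: [0.3, 0.5, -2.8]
width: 0.0431
gripper_force: 52.1
```

>>> servo_tool(series="0 0 0 0 0 0 1; 0 0 0 0 0 0 1")

```text
clock: 8.25
position: [0.5297, -0.1636, 0.14]
ee_rot: [0.0, 0.684, 0.729, 0.0]
contact_force: [0.5, -0.1, -3.4]
width: 0.0431
gripper_force: 52.1
```

Run:
```python
from h import *
go([.5305,-.1627,.1322],3.7); print(manip.get_state()["contact_force"])
```

```text
t 8.25 pos [ 0.5297 -0.1636  0.14  ] shift [0.0009 0.0008 0.0078] turn [ 0.02  0.01 -0.03]
[ 0.53506609 -0.07360685 -3.41782886]
```

>>> servo_tool(series="0.001 0.001 0.001 0 0 0 1; 0.001 0.001 0.002 0 0 0 1; 0.001 0.001 0.003 0 0 0 1; 0.001 0.001 0.004 0 0 0 1; 0.001 0.001 0.0045 0 0 0 1")

```text
clock: 8.75
position: [0.5307, -0.1625, 0.1357]
ee_rot: [0.0, 0.684, 0.729, 0.0]
contact_force: [-0.4, 0.2, 0.8]
width: 0.0434
gripper_force: 52.5
```

>>> servo_tool(series="0 0 0 0 0 0 1; 0 0 0 0 0 0 1; 0 0 0 0 0 0 1")

```text
clock: 9.05
position: [0.5307, -0.1625, 0.1356]
ee_rot: [0.0, 0.684, 0.729, 0.0]
contact_force: [-0.2, 0.4, 1.3]
width: 0.0431
gripper_force: 52.6
```

>>> servo_tool(series="0 0 0.001 0 0 0 1; 0 0 0.002 0 0 0 1; 0 0 0.003 0 0 0 1; 0 0 0.003 0 0 0 1; 0 0 0.003 0 0 0 1")

```text
clock: 9.55
position: [0.5307, -0.1625, 0.1325]
ee_rot: [0.0, 0.684, 0.729, 0.0]
contact_force: [0.5, 0.2, 3.4]
width: 0.0433
gripper_force: 52.8
```

>>> servo_tool(series="0 0 0 0 0 0 1; 0 0 0 0 0 0 1; 0 0 0 0 0 0 1; 0 0 0 0 0 0 1; 0 0 0 0 0 0 1")

```text
clock: 10.05
position: [0.5307, -0.1625, 0.1324]
ee_rot: [0.0, 0.684, 0.729, 0.0]
contact_force: [1.4, 0.1, 3.3]
width: 0.0434
gripper_force: 52.9
```

Run:
```python
from h import *
go([.5305,-.1627,.1322],3.7)
s=manip.get_state(); print(s["contact_force"],s["moment"])
S=eyes.camera_info("side"); im=eyes.get_image("side"); u,v=proj(S,[.5305,-.1627,.06]).astype(int)
cv2.imwrite("pics/s5.png",cv2.resize(im[v-40:v+35,u-45:u+45,::-1],None,fx=8,fy=8,interpolation=cv2.INTER_CUBIC))
```

```text
t 10.05 pos [ 0.5307 -0.1625  0.1324] shift [-0.0002 -0.0002  0.0002] turn [ 0.04  0.01 -0.02]
[1.37216859 0.11369626 3.28168215] [ 0.17096472 -0.21247907 -0.04329147]
```

View pics/s5.png

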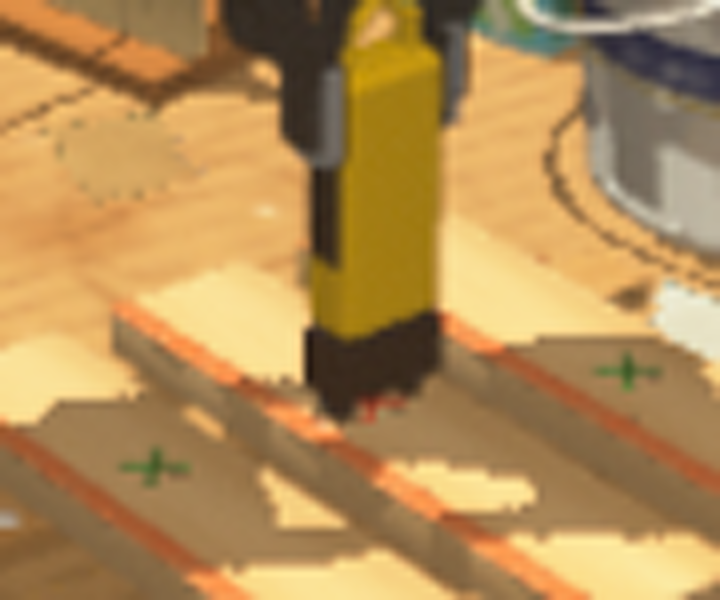

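The feet are at crop px ~(340,412) and (407,385), so their midpoint (373,398) sits on the cross at (373,402). The meter is upright and presses with about 6 N, so both feet are about half way in. I'll hand it in.

```bash
python3 -c "
from rig import manip
print(manip.sign_off())"
```

```text
the job is handed in; nothing more can be done
None
```

The meter is off its hook and held upright in the gripper on the red cross, pressing with about 6 N so both feet are roughly half way in; I handed the job in at about 10 s, but the judge's result was not shown.

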